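# Take the tape roll off its stand and put it away in the rack

## Robot

A 6-joint arm with a two-finger parallel gripper is mounted at the origin on the work surface. World frame = base frame: x ahead of the robot, y to its left, z up, the work surface at z = 0. Lengths are in mm, angles in degrees, forces in N, time in s.
With the tool pointing down it reaches from about 375 to 975 mm from the base axis. Payload 3.8 kg.
Tool frame: the origin (TCP) lies at the very end of the fingers, on their centre line; the grasp point (between the pads) lies 19 mm behind it; y points along the fingers, x is the direction in which the jaws open and shut, and the axes are right-handed (so a half turn about y gives the same grasp; the last joint's range is limited). The gripper opens to 85 mm and grips with 20 to 120 N. Pads are 22 mm wide; open, the fingers measure 114 mm over their backs; the gripper's body (76 mm by 85 mm) begins 54 mm behind the grasp point. The pads swing forward as they close: fully open they stand 13 mm farther back than shut.
Start: joints at [68.13, 15.12, 91.902, -0, 72.978, -2.114], TCP at [228.153, 635.267, 231.28] pointing down, gripper open.
Joint ranges: [-150.88, 150.88], [-54.13, 125.18], [17.81, 147.31], [-75.09, 255.09], [0, 152.58], [-146.25, 146.25]. Speed limits (degrees/s): [147.25, 147.25, 180, 180, 180, 180].

## Interface

Orientations are given as [roll, pitch, yaw] about the fixed x, y, z axes, in that order (R = Rz(yaw) Ry(pitch) Rx(roll)).
In Python, from rig import manip gives the robot as it stands.
- The arm moves only by the tool apply_moves, never from a script. Its argument "targets" is a list of rows, each a list of 6 numbers: the shift along the tool's x, y, z in cm, then the turn, a rotation vector about the tool's x, y, z in degrees. A call has 1 to 12 rows; each row shifts and turns the pose as measured when the row begins, along the tool's axes as they then stand; what a row does not reach is not made up. A row lasts 1/10 s, in which the tool goes at most 50 mm and 8.59 degrees, less where a joint would pass 70% of its speed; a pose out of reach is approached as far as the arm can. A call is refused whole if a number of a shift passes 5 or a number of a turn 8.59, either way. A call with a gripper value outside its range is refused whole. "claw" is the closure, from 0 (fully open) to 1 (shut), set as the call begins (left out, the last holds). The fingers move at their own pace and stop on an object; "force" is the grip in N (left out, the last holds). Time passes only in rows, so rows that do not move let the fingers close. It gives the time, the measured TCP pose, the force and the opening at its end, in the units of the state.
- manip.sense(): the state, without advancing time (a new reading comes with each control period).
- manip.snapshot(name): name is "scene" or "top"; returns a dict with "image" (480x640x3 uint8, blue, green, red), "vertical_fov" (degrees; the focal length in pixels is half the picture's height over the tangent of half this angle, whatever the lens; pixels are square), "cx", "cy" (the principal point, pixels), "k1" (the pictures are not rectified: a ray, as slopes to the right and down, at radius r is drawn at 1 + k1 r^2 times it, then the intrinsics apply), "pose" (4x4, takes a point from camera to world coordinates). Camera axes: x right, y down, z forward; pixel columns grow to the right and rows downward; lengths in mm; the calibration is good to about 2 mm. A picture is of the moment at which its call begins. There is no depth.
- manip.finish_job(): hands the job in, once; it reports no verdict.
Trained networks look in the newest picture that a camera, given by its name, has taken for a name from the list of things; names that differ only in an ending like _2 or _b are one class to them, and where a whole thing is asked for, a point or a joint stands for the part that bears it (a point fixed in the world has none). Each returns a list of dicts, best first, with "confidence" (0 to 1); they miss things now and then, are a little off and sometimes report something else, mostly with a low value. They report only what shows in the picture. A call takes as long as a camera call. They do not tell look-alikes from the thing itself.
- manip.look_for(camera, name): "extent" ([left, top, right, bottom] in pixels, round what is visible of it).
The state is a dict: "time_s": time; "joint_pos": joint angles; "joint_vel": joint speeds; "joint_efforts": joint torques, N m; "tcp_pos": TCP position; "ee_rot": TCP orientation; "ft_force": force on the tool from outside, world axes, zero at the start; "moment": the same for the moment, N m; "grip_width": finger opening in mm.
Only numpy, scipy, OpenCV 4.12 (cv2) and the standard library are available. Lean on these libraries where they do the work, as an engineer would, in place of code of your own. Each camera call takes 0.05 s, during which the arm holds its last target. There are 200 camera calls.

## Task

The roll of masking tape on the stand is held down by a sliding keeper: slide the keeper fully open and leave it open, draw the roll straight up off its spindle without wrenching it, set it down flat on the clear middle of the cutting mat and let go. Then take hold of it afresh, so that it fits between the rack's walls, and put it away lying flat on the floor of the rack's empty compartment. Do not drop the roll, and leave everything else where it is.

Things in the scene. Friction and masses are not known exactly. Their poses are not given: they have to be found in the camera images.
- roll: The roll of cream masking tape to be moved: a rigid ring 66 mm outside diameter, 46 mm core diameter (walls 10 mm thick), 50 mm tall, about 0.16 kg. Origin: centre of its underside; z is its axis. It starts on the stand's spindle, axis upright.
- stand: Fixed tape stand on a 165 x 200 x 15 mm grey base plate. Origin: on the spindle's axis at the plate's underside (on the mat); x, y along the plate's edges, z up. It spans x -50 to 115, y -55 to 145 mm. The roll on it has its underside 15, its top 65 mm above the origin. A dark rail runs along y at x 83 to 107, y -47 to 142 mm, its top at 60 mm, for the keeper.
- spindle_tip (a point): Centre of the top of the stand's upright aluminium spindle, 38 mm in diameter, 74 mm above the stand's origin. It leaves 4 mm of play all round in the roll's core, no room for a finger; the roll lifts off it straight up.
- keeper (a joint): Slide of the keeper along the stand's +y, in m: 0 = its tongue lies over the roll's rim, 0.095 = fully open (end stop). It starts near 0. Stiff: takes about 2 N to slide and stays where it is left. Beyond about 0.055 the tongue is clear of the roll.
- keeper_grip (a point): Centre of the top of the keeper's upright black grip fin, 108 mm above the stand's origin and at x = 95 mm of the stand. The fin is 14 mm thick (stand's x), 40 mm long (y), 34 mm tall. Below it are a 34 x 44 mm carriage and a 24 mm wide flat steel tongue reaching 71 mm from the fin's centre towards the spindle, 4 mm above the roll.
- mat_middle (a point): The clear middle of the large green-grey cutting mat, between stand and rack; the point lies on the mat's top face, which is 3 mm above the table and on which everything stands. The mat is free for at least 65 mm around it.
- rack: Fixed brown wooden rack, an open box 108 (x) by 252 (y) by 60 mm tall on the mat, walls and floor 6 mm, with three compartments in a row along its y, each 96 (x) by 76 mm (y) inside, centred at y -82, 0, +82 mm. Origin: centre of its underside, z up. Two hold a roll. Beside a roll there is room for a finger only towards an x end, not at both: hold the roll by its wall, one finger in its core.
- liner: Fixed thin cork disc (60 mm across, 2 mm thick) on the floor at the centre of the rack's empty compartment. Origin: centre of its underside, 6 mm above the rack's underside; the roll is to lie on it, its own underside 2 mm above this origin. The roll may lie anywhere within the compartment.
- spare_a: Another tape roll like the task's one (66 mm across, 50 mm tall), lying in a compartment of the rack; origin: centre of its underside. A bystander.
- spare_b: Another tape roll like the task's one (66 mm across, 50 mm tall), lying in a compartment of the rack; origin: centre of its underside. A bystander.
- bottle: Amber bottle, 60 mm across, 150 mm tall; origin: centre of its underside. A bystander.
- brush_pot: Black pot with brushes, 76 mm across, 190 mm tall; origin: centre of its underside. A bystander.
- sanding_block: Cork sanding block 60 x 110 x 34 mm; origin: centre of its underside. A bystander.
- brush: Brush lying on the mat, 150 mm long; origin: at its middle, underside. A bystander.
- spatula: Spatula lying on the mat, 200 mm long; origin: at its middle, underside. A bystander.
- glasses_case: Black glasses case 60 x 155 x 34 mm; origin: centre of its underside. A bystander.
Mind the look-alikes: they are no part of the job. What is shaped like the roll but yellow is not meant.

How it is judged:
By the outcome, as a careful person would: the job done as asked, in the order asked, and still so for the second after the job is handed in, with the robot touching nothing.
It also fails if it takes over 72 s, if anything falls off the work surface, if the arm or the gripper's body presses on something with over 40 N, if the wrist force passes 120 N, or if a joint passes its speed limit or range.

## Working session

There is one attempt and no reset: what is moved stays moved. The work goes in short steps, Python scripts to look and compute and a tool call to move; the robot and the scene stay as the last step left them, time stands still between calls to the robot, and variables do not carry over. Pictures are saved under pics/ and viewed, about 8 in all and at most 12, crops included, and the job is handed in when it is done.

Besides the shell and the picture viewer there is one more tool, called after "Call:" as name(argument=value, ...) on one line, values as JSON. apply_moves: Moves the arm, as the interface text tells. Its arguments: {"type":"object","properties":{"targets":{"type":"array","items":{"type":"array","items":{"type":"number"}}},"claw":{"type":"number"},"force":{"type":"number"}},"required":["targets"]}

```bash
ls; mkdir -p pics; python3 - <<'E'
from rig import manip
import cv2,numpy as np
print(manip.sense())
for c in("scene","top"):
    s=manip.snapshot(c); cv2.imwrite(f"pics/{c}0.png",s["image"])
    print(c,{k:(v.tolist() if hasattr(v,'tolist') else v) for k,v in s.items() if k!="image"})
    for n in("roll","stand","keeper","keeper_grip","spindle_tip","rack","liner","spare_a"):
        print(n,[([round(x) for x in d["extent"]],round(d["confidence"],2)) for d in manip.look_for(c,n)])
E
```

```text
pics
{'time_s': 0.0, 'joint_pos': array([ 6.81296236e+01,  1.51717150e+01,  9.19811179e+01, -3.29597684e-04,
        7.29767105e+01, -2.11571786e+00]), 'joint_vel': array([ 0.07976391, -0.1019268 , -0.1071194 , -0.01640827,  0.02064567,
        0.01903928]), 'joint_efforts': array([-2.21839880e-03, -5.15114951e+01, -3.67305815e+01,  5.96422137e-05,
        1.27367018e-02, -1.87550967e-05]), 'tcp_pos': array([227.89502857, 634.59380196, 229.93323499]), 'ee_rot': array([-89.99553225,   0.12946676,  70.24544333]), 'ft_force': array([-0.70756798, -0.28990794,  0.47223914]), 'moment': array([ 0.0119448 , -0.02442676,  0.0089709 ]), 'grip_width': 85.24189489427037}
scene {'vertical_fov': 43.775771621352305, 'cx': 319.9097835391382, 'cy': 236.33825354715194, 'k1': 0.04963711077953854, 'pose': [[0.520692540545361, 0.5102468098896393, -0.6844906655447273, 1488.2045764313352], [0.8537402951894223, -0.30874798320050645, 0.4192877189228154, -589.110770443165], [0.0026051084997633462, -0.8026972504419495, -0.5963810338555697, 966.7928996398894], [0.0, 0.0, 0.0, 1.0]]}
roll [([132, 218, 160, 247],
[... 600 characters left out ...]
63965339023065], [-0.9999016688143806, 0.009040976367337835, 0.010719769052658238, 16.29839675556257], [-0.011713382912974997, -0.11816225496457133, -0.992925212774065, 1272.6809381647906], [0.0, 0.0, 0.0, 1.0]]}
roll [([450, 364, 491, 397], 0.77), ([451, 229, 481, 260], 0.7)]
stand [([404, 194, 492, 266], 0.63)]
keeper [([462, 191, 482, 232], 0.57)]
keeper_grip [([457, 197, 482, 232], 0.94)]
spindle_tip [([407, 192, 488, 264], 0.94)]
rack [([182, 218, 296, 283], 0.77), ([404, 192, 489, 265], 0.58)]
liner [([227, 239, 254, 261], 0.61), ([193, 230, 221, 256], 0.36), ([310, 117, 372, 141], 0.25)]
spare_a [([193, 231, 220, 253], 0.77), ([258, 241, 286, 270], 0.57), ([407, 109, 436, 146], 0.23)]
```

```bash
python3 - <<'E'
import cv2,numpy as np
a=cv2.imread("pics/top0.png");b=cv2.imread("pics/scene0.png")
A=cv2.resize(a[180:300,170:310],None,fx=3.6,fy=3.6,interpolation=cv2.INTER_CUBIC)
cv2.imwrite("pics/stand_top.png",cv2.resize(a[180:280,395:505],None,fx=7,fy=5.9*7/5.9,interpolation=cv2.INTER_CUBIC)[:600])
cv2.imwrite("pics/stand_scene.png",cv2.resize(b[270:370,155:285],None,fx=6,fy=6,interpolation=cv2.INTER_CUBIC))
E
```

```text
(no output)
```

View pics/top0.png

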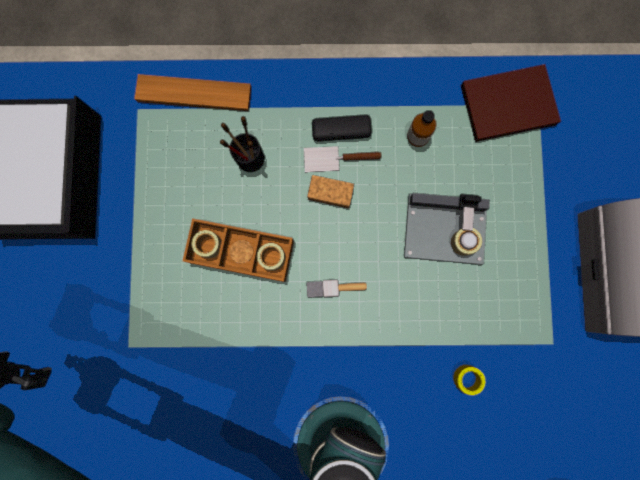

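View pics/scene0.png

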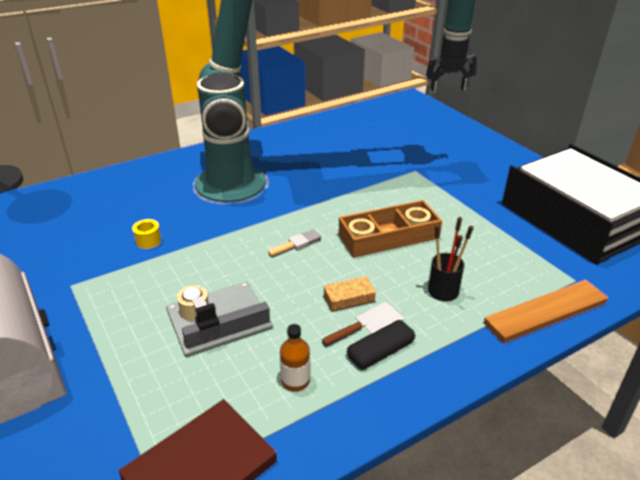

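View pics/stand_top.png

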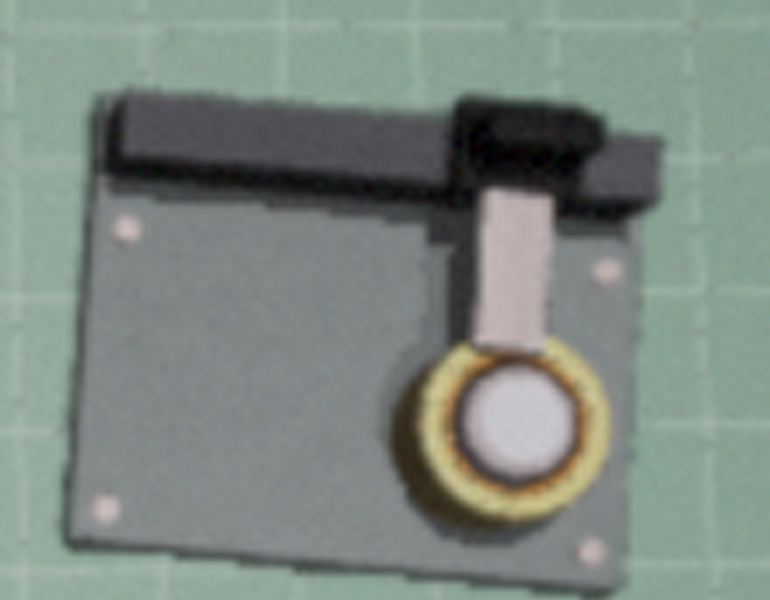

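The top view shows four ring shapes:
- The cream roll on the stand, at (468,241).
- A yellow look-alike off the mat, at (471,381).
- The two spares in the rack, at (205,243) and (271,257). The empty compartment is between them at (239,250).

I choose the one on the stand's spindle. The close crop confirms it is cream and lies under the keeper's tongue. In the scene view the roll is at (192,302).

```bash
python3 - <<'E'
import cv2,numpy as np
a=cv2.imread("pics/top0.png");b=cv2.imread("pics/scene0.png")
f=lambda im,s:cv2.resize(im,None,fx=s,fy=s,interpolation=cv2.INTER_CUBIC)
B=f(b[275:360,160:280],6);A=f(a[210:290,175:305],6)
cv2.imwrite("pics/c1.png",B);cv2.imwrite("pics/c2.png",A)
E
```

```text
(no output)
```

View pics/c1.png

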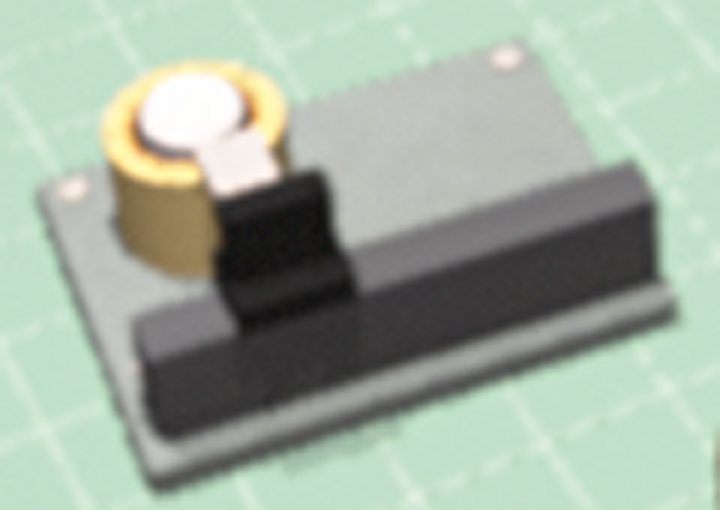

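View pics/c2.png

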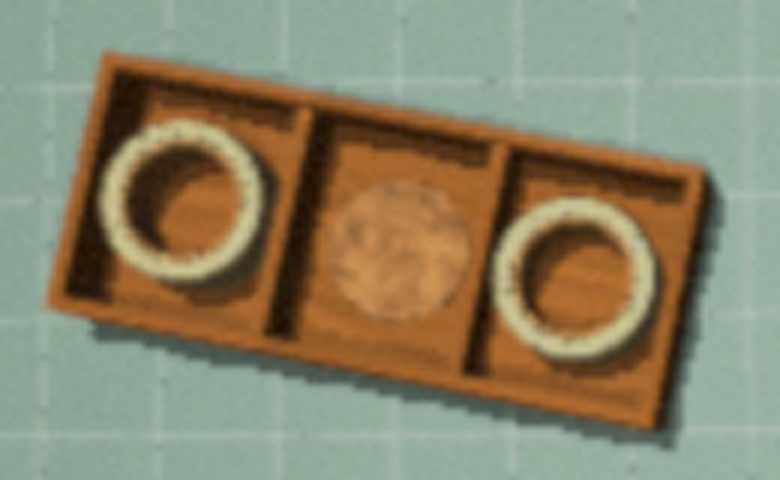

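```bash
cat > h.py <<'E'
import numpy as np,cv2
from scipy.optimize import least_squares
from rig import manip
def proj(s,P):
    T=np.array(s["pose"]);p=(np.atleast_2d(P)-T[:3,3])@T[:3,:3];q=p[:,:2]/p[:,2:]
    f=240/np.tan(np.radians(s["vertical_fov"]/2))
    return q*(1+s["k1"]*(q**2).sum(1,keepdims=True))*f+[s["cx"],s["cy"]]
def ray(s,px,z):
    f=lambda v:(proj(s,[[v[0],v[1],z]])-px).ravel()
    return least_squares(f,[600,0]).x
def un(c,o,k): return (np.array(c,float)+.5)/k-.5+o
def W(pose,L):
    x,y,a=pose;a=np.radians(a);L=np.atleast_2d(np.array(L,float))
    return np.c_[x+L[:,0]*np.cos(a)-L[:,1]*np.sin(a),y+L[:,0]*np.sin(a)+L[:,1]*np.cos(a),L[:,2]+3]
E
python3 - <<'E'
from h import *
T=manip.snapshot("top");S=manip.snapshot("scene")
Lt=[[107,142,60],[107,-47,60],[83,142,60],[0,0,74],[-50,145,15],[-50,-55,15]]
pt=un([[122,93],[662,138],[122,158],[518,420],[68,545],[620,592]],[395,180],7)
Ls=[[107,-47,60],[83,-47,60],[107,142,60],[83,142,60],[115,-55,15],[-50,-55,15],[115,145,15],[-50,145,15],[0,0,74]]
ps=un([[150,360],[135,320],[655,205],[635,165],[155,475],[38,190],[675,300],[535,40],[192,110]],[160,275],6)
ft=lambda v:(proj(T,W(v,Lt))-pt).ravel()
fs=lambda v:(proj(S,W(v,Ls))-ps).ravel()
x0=[600,-250,0]
for n,f in(("top",ft),("scene",fs),("both",lambda v:np.r_[ft(v),fs(v)])):
    r=least_squares(f,x0,loss='soft_l1');print(n,r.x.round(1),f(r.x).reshape(-1,2).round(1).tolist())
st=r.x
Lr=[[54,126,60],[54,-126,60],[-54,-126,60],[-54,126,60]];pr=un([[105,52],[710,168],[660,430],[48,305]],[175,210],6)
fr=lambda v:(proj(T,W(v,Lr))-pr).ravel();r=least_squares(fr,[500,200,0]);print("rack",r.x.round(1),fr(r.x).round(1))
print("liner",ray(T,un([400,250],[175,210],6),11).round(1))
for n,c in(("L",[182,200]),("R",[574,278])):print("spare",n,ray(T,un(c,[175,210],6),59).round(1))
# keeper: tongue end centre in top crop, fin centre top
print("fin top", ray(T,un([541,127],[395,180],7),111).round(1),"tongue mid",ray(T,un([516,268],[395,180],7),73).round(1))
print("roll top centre",ray(T,un([514,428],[395,180],7),68).round(1), "grip0",W(st,[95,0,108]).round(1))
print("yellow",ray(T,[471,381],50),"mat corners",[ray(T,p,3).round() for p in([138,108],[544,108],[551,346],[130,346])])
print(manip.sense()["time_s"])
E
```

```text
top [ 492.4 -311.2   -5.5] [[0.1, -0.3], [0.0, -0.2], [-0.6, -0.0], [0.5, 0.3], [-0.5, 0.0], [0.5, 0.3]]
scene [ 497.8 -313.9   -6.1] [[-0.2, 0.9], [-0.7, 0.0], [1.2, -0.4], [0.5, -0.5], [-1.0, 0.7], [-0.4, -1.0], [1.4, 0.5], [-0.6, -0.4], [0.3, -0.5]]
both [ 494.6 -312.6   -5.8] [[0.9, -1.5], [0.8, -1.0], [0.1, -1.2], [1.1, -0.6], [-0.1, -1.2], [0.9, -0.5], [0.1, -0.3], [-0.5, -1.1], [1.1, -1.7], [0.4, -1.8], [-0.7, -0.6], [-0.4, -1.9], [1.3, -0.8], [-0.9, -1.4], [0.3, -1.5]]
rack [476.2 247.  -11.6] [ 0.5 -0.3  0.1 -0.1 -0.6 -0.2  0.   0.6]
liner [476.5 248.3]
spare L [492.9 328.9]
spare R [459.6 168.5]
fin top [ 588.2 -312.5] tongue mid [ 546.5 -312.6]
roll top centre [ 491.4 -311. ] grip0 [[ 589.1 -322.3  111. ]]
yellow [ 158.15451944 -309.28502702] mat corners [array([861., 529.]), array([ 848., -542.]), array([ 234., -523.]), array([241., 526.])]
1.0
```

```bash
cat >> h.py <<'E'
from scipy.spatial.transform import Rotation as Ro
ST=(493.5,-312,-5.7);RK=(476.3,247.5,-11.6)
def plan(xyz,yaw,step=48,turn=8,show=True):
    s=manip.sense();p=s["tcp_pos"];R=Ro.from_euler("xyz",s["ee_rot"],degrees=True)
    Rt=Ro.from_euler("xyz",[-90,0,yaw],degrees=True)
    rv=(R.inv()*Rt).as_rotvec(degrees=True);d=np.array(xyz)-p
    n=int(max(np.ceil(np.linalg.norm(d)/step),np.ceil(np.abs(rv).max()/turn)))
    print("t",s["time_s"],"tcp",p.round(1),s["ee_rot"].round(2),"F",s["ft_force"].round(1),"w",round(s["grip_width"],1),"n",n)
    for i in range(n):
        Ri=R*Ro.from_rotvec(rv*i/n,degrees=True)
        print(np.r_[Ri.inv().apply(d/n)/10,rv/n].round(2).tolist(),end=",\n" )
E
python3 - <<'E'
from h import *
w=W(ST,[95,-42,0])[0];print(w)
plan([w[0],w[1],160],-5.7)
T=manip.snapshot("top")
for n,p,z in(("block lowR",(352,206),20),("block lowL",(309,199),20),("brush",(308,281),8),("brushR",(366,284),8),("rackR",(294,237),63),("standL",(405,230),3),("mid",(340,227),3),("bottle base",(420,140),10)):print(n,ray(T,p,z).round())
for n in("sanding_block","brush","glasses_case"):
  for c in("top",):print(n,manip.look_for(c,n)[:2])
E
```

```text
[ 583.85884966 -363.22771016    3.        ]
t 1.0 tcp [228.1 635.3 231.3] [-9.000e+01 -1.000e-02  7.025e+01] F [0.7 0.1 1. ] w 85.4 n 23
[-3.56, 0.31, -2.92, -0.0, 3.3, 0.0],
[-3.39, 0.31, -3.12, -0.0, 3.3, 0.0],
[-3.2, 0.31, -3.31, -0.0, 3.3, 0.0],
[-3.01, 0.31, -3.49, -0.0, 3.3, 0.0],
[-2.8, 0.31, -3.66, -0.0, 3.3, 0.0],
[-2.59, 0.31, -3.81, -0.0, 3.3, 0.0],
[-2.36, 0.31, -3.96, -0.0, 3.3, 0.0],
[-2.13, 0.31, -4.09, -0.0, 3.3, 0.0],
[-1.89, 0.31, -4.2, -0.0, 3.3, 0.0],
[-1.65, 0.31, -4.3, -0.0, 3.3, 0.0],
[-1.39, 0.31, -4.39, -0.0, 3.3, 0.0],
[-1.14, 0.31, -4.47, -0.0, 3.3, 0.0],
[-0.88, 0.31, -4.52, -0.0, 3.3, 0.0],
[-0.62, 0.31, -4.57, -0.0, 3.3, 0.0],
[-0.35, 0.31, -4.6, -0.0, 3.3, 0.0],
[-0.09, 0.31, -4.61, -0.0, 3.3, 0.0],
[0.18, 0.31, -4.61, -0.0, 3.3, 0.0],
[0.44, 0.31, -4.59, -0.0, 3.3, 0.0],
[0.7, 0.31, -4.55, -0.0, 3.3, 0.0],
[0.97, 0.31, -4.51, -0.0, 3.3, 0.0],
[1.22, 0.31, -4.44, -0.0, 3.3, 0.0],
[1.48, 0.31, -4.37, -0.0, 3.3, 0.0],
[1.73, 0.31, -4.27, -0.0, 3.3, 0.0],
block lowR [589. -34.]
block lowL [608.  75.]
brush [400.  79.]
brushR [391. -67.]
rackR [505. 110.]
standL [ 528. -169.]
mid [538.  -3.]
bottle base [ 763. -213.]
sanding_block []
brush [{'extent': [405.5, 193.5, 491.8, 265.1], 'confidence': 0.73}, {'extent': [306.1, 277.2, 365.3, 294.7], 'confidence': 0.7}]
glasses_case [{'extent': [311.9, 117.5, 370.7, 137.1], 'confidence': 0.55}]
```

Call:
apply_moves(targets=[[-3.6, 0.3, -2.9, 0, 3.3, 0], [-3.4, 0.3, -3.1, 0, 3.3, 0], [-3.2, 0.3, -3.3, 0, 3.3, 0], [-3.0, 0.3, -3.5, 0, 3.3, 0], [-2.8, 0.3, -3.7, 0, 3.3, 0], [-2.6, 0.3, -3.8, 0, 3.3, 0], [-2.4, 0.3, -4.0, 0, 3.3, 0], [-2.1, 0.3, -4.1, 0, 3.3, 0], [-1.9, 0.3, -4.2, 0, 3.3, 0], [-1.6, 0.3, -4.3, 0, 3.3, 0], [-1.4, 0.3, -4.4, 0, 3.3, 0], [-1.1, 0.3, -4.5, 0, 3.3, 0]], claw=1, force=20)

```text
time_s: 2.4
tcp_pos: [414.4, 100.2, 194.5]
ee_rot: [-89.9, -0.7, 29.7]
ft_force: [0.2, 0.5, -0.3]
grip_width: -0.3
```

```bash
python3 - <<'E'
from h import *
w=W(ST,[95,-42,0])[0]
plan([w[0],w[1],160],-5.7)
E
```

```text
t 2.4 tcp [414.4 100.2 194.5] [-89.93  -0.67  29.75] F [ 0.2  0.5 -0.3] w -0.3 n 11
[-0.76, 0.3, -4.42, -0.02, 3.22, 0.06],
[-0.51, 0.3, -4.46, -0.02, 3.22, 0.06],
[-0.25, 0.3, -4.48, -0.02, 3.22, 0.06],
[-0.0, 0.31, -4.49, -0.02, 3.22, 0.06],
[0.25, 0.31, -4.48, -0.02, 3.22, 0.06],
[0.5, 0.31, -4.46, -0.02, 3.22, 0.06],
[0.75, 0.31, -4.42, -0.02, 3.22, 0.06],
[1.0, 0.31, -4.37, -0.02, 3.22, 0.06],
[1.24, 0.31, -4.31, -0.02, 3.22, 0.06],
[1.48, 0.31, -4.23, -0.02, 3.22, 0.06],
[1.72, 0.31, -4.14, -0.02, 3.22, 0.06],
```

Call:
apply_moves(targets=[[-0.8, 0.3, -4.4, 0, 3.2, 0], [-0.5, 0.3, -4.5, 0, 3.2, 0], [-0.3, 0.3, -4.5, 0, 3.2, 0], [0, 0.3, -4.5, 0, 3.2, 0], [0.3, 0.3, -4.5, 0, 3.2, 0], [0.5, 0.3, -4.5, 0, 3.2, 0], [0.7, 0.3, -4.4, 0, 3.2, 0], [1.0, 0.3, -4.4, 0, 3.2, 0], [1.2, 0.3, -4.3, 0, 3.2, 0], [1.5, 0.3, -4.2, 0, 3.2, 0], [1.7, 0.3, -4.1, 0, 3.2, 0], [0, 0, 0, 0, 0, 0]])

```text
time_s: 3.6
tcp_pos: [583.1, -393.8, 162.0]
ee_rot: [-89.6, -1.1, -7.5]
ft_force: [-0.8, -0.1, 0.9]
grip_width: 0.2
```

```bash
python3 - <<'E'
from h import *
w=W(ST,[95,-42,0])[0]
plan([w[0],w[1],89],-5.7)
E
```

```text
t 3.6 tcp [ 583.1 -393.8  162. ] [-89.61  -1.15  -7.5 ] F [-0.8 -0.1  0.9] w 0.2 n 2
[-0.23, 3.65, 1.5, -0.18, -0.9, 0.58],
[-0.17, 3.65, 1.51, -0.18, -0.9, 0.58],
```

Call:
apply_moves(targets=[[-0.1, 2.5, 0.8, -0.2, -0.9, 0.6], [-0.1, 2.5, 0.8, -0.2, -0.9, 0.6], [0, 2.2, 0.4, 0, 0, 0], [0, 0, 0, 0, 0, 0], [0, 0, 0, 0, 0, 0]])

```text
time_s: 4.1
tcp_pos: [584.7, -374.5, 89.2]
ee_rot: [-90.1, -0.0, -5.7]
ft_force: [-0.8, 0.5, 0.9]
grip_width: -0.1
```

```bash
python3 - <<'E'
from h import *
T=manip.snapshot("top");S=manip.snapshot("scene")
w=W(ST,[95,-42,0])[0]
plan([w[0],w[1],89],-5.7)
f=lambda i:cv2.resize(i,None,fx=6,fy=6,interpolation=cv2.INTER_CUBIC)
cv2.imwrite("pics/d1.png",np.vstack([f(S["image"][275:325,165:285]),f(T["image"][185:235,395:515])]))
E
```

```text
t 4.2 tcp [ 584.8 -374.8   89.7] [-9.007e+01 -3.000e-02 -5.740e+00] F [ 0.2 -0.6 -0. ] w -0.1 n 1
[-0.21, 0.07, 1.14, 0.07, -0.04, 0.03],
```

View pics/d1.png

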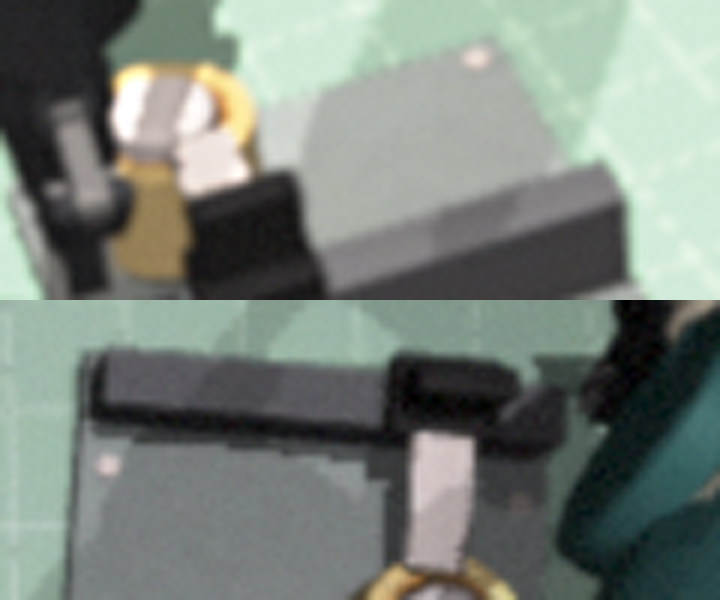

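The closed fingers are beside the fin's -y end: in the upper crop at about (80,190), in the lower one right of the fin at about (560,390). They line up with the fin, so I push along tool +z.

Call:
apply_moves(targets=[[0, 0, 1.5, 0, 0, 0], [0, 0, 1.2, 0, 0, 0], [0, 0, 1, 0, 0, 0], [0, 0, 1, 0, 0, 0], [0, 0, 1, 0, 0, 0], [0, 0, 1, 0, 0, 0], [0, 0, 1, 0, 0, 0], [0, 0, 1, 0, 0, 0], [0, 0, 1, 0, 0, 0]])

```text
time_s: 5.1
tcp_pos: [597.0, -273.7, 94.6]
ee_rot: [-90.4, -0.4, -5.8]
ft_force: [-0.7, -3.1, -1.1]
grip_width: -0.1
```

```bash
python3 - <<'E'
from h import *
w=W(ST,[95,64,0])[0]
plan([w[0],w[1],89],-5.7)
E
```

```text
t 5.1 tcp [ 597.  -273.7   94.6] [-90.45  -0.45  -5.75] F [-0.7 -3.1 -1.1] w -0.1 n 1
[-0.43, 0.54, 1.57, 0.45, -0.05, 0.45],
```

Pushing force is about 3 N, as expected. Now slowly on to the stop.

Call:
apply_moves(targets=[[-0.3, 0.3, 0.5, 0.3, 0, 0.3], [0, 0.2, 0.4, 0, 0, 0], [0, 0, 0.4, 0, 0, 0], [0, 0, 0.4, 0, 0, 0]])

```text
time_s: 5.5
tcp_pos: [596.7, -258.8, 90.6]
ee_rot: [-90.6, -0.3, -5.6]
ft_force: [-4.3, -22.4, -2.5]
grip_width: 0.3
```

Call:
apply_moves(targets=[[0, 0, 0.3, 0, 0, 0], [0, 0, 0.3, 0, 0, 0]])

```text
time_s: 5.7
tcp_pos: [596.7, -259.3, 90.6]
ee_rot: [-91.2, -0.4, -5.5]
ft_force: [-1.6, -9.3, -0.1]
grip_width: -0.1
```

```bash
python3 - <<'E'
from h import *
w=W(ST,[95,64,0])[0]
plan([w[0],w[1],89],-5.7)
E
```

```text
t 5.7 tcp [ 596.7 -259.3   90.6] [-91.23  -0.37  -5.51] F [-1.6 -9.3 -0.1] w -0.1 n 1
[-0.24, 0.16, 0.13, 1.23, 0.19, 0.37],
```

End stop reached: 22 N, and the tool stalled. I back off, rise and open the gripper.

Call:
apply_moves(targets=[[0, 0, -1.2, 1.2, 0, 0.4], [0, -1, -1, 0, 0, 0], [-0.5, -3, -0.5, 0, 0, 0], [-2, -3, -1, 0, 0, 0], [-3, -1, -1.5, 0, 0, 0], [-3, 0, -1, 0, 0, 0], [0, 0, 0, 0, 0, 0]], claw=0)

```text
time_s: 6.4
tcp_pos: [503.4, -312.8, 175.1]
ee_rot: [-89.8, 0.2, -5.6]
ft_force: [0.1, -0.5, -0.1]
grip_width: 85.4
```

```bash
python3 - <<'E'
from h import *
plan([493.5,-312,150],-5.7)
T=manip.snapshot("top");S=manip.snapshot("scene")
f=lambda i:cv2.resize(i,None,fx=6,fy=6,interpolation=cv2.INTER_CUBIC)
cv2.imwrite("pics/d2.png",np.vstack([f(S["image"][275:325,165:285]),f(T["image"][185:235,395:515])]))
E
```

```text
t 6.4 tcp [ 503.4 -312.8  175.1] [-89.77   0.18  -5.65] F [ 0.1 -0.5 -0.1] w 85.4 n 1
[-0.98, 2.51, -0.02, -0.23, 0.05, -0.18],
```

View pics/d2.png

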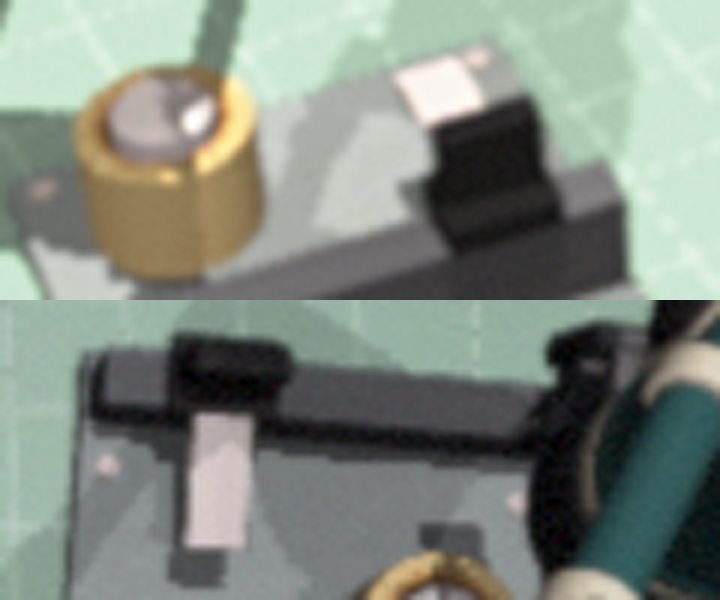

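The keeper is now at the far end and clear of the roll: its tongue is at lower-crop (220,480), which works out to about 90 mm of travel. Descending over the roll.

Call:
apply_moves(targets=[[-0.6, 2.0, 0, -0.2, 0, -0.2], [-0.4, 2.0, 0, 0, 0, 0], [0, 1.5, 0, 0, 0, 0], [0, 0, 0, 0, 0, 0]])

```text
time_s: 6.9
tcp_pos: [500.9, -310.4, 119.6]
ee_rot: [-90.0, -0.4, -5.5]
ft_force: [-0.8, 0.2, 0.2]
grip_width: 85.7
```

```bash
python3 - <<'E'
from h import *
plan([493.5,-312,25],-5.7)
E
```

```text
t 6.9 tcp [ 500.9 -310.4  119.6] [-89.97  -0.44  -5.52] F [-0.8  0.2  0.2] w 85.7 n 2
[-0.4, 4.73, -0.12, -0.01, 0.09, 0.22],
[-0.38, 4.73, -0.12, -0.01, 0.09, 0.22],
```

Call:
apply_moves(targets=[[-0.7, 0.5, -0.2, 0, 0.1, 0.4], [0, 1.0, 0, 0, 0, 0], [0, 0.5, 0, 0, 0, 0], [0, 0, 0, 0, 0, 0]])

```text
time_s: 7.3
tcp_pos: [495.5, -311.8, 98.8]
ee_rot: [-90.0, -0.1, -5.6]
ft_force: [0.6, 1.0, -0.8]
grip_width: 85.2
```

```bash
python3 - <<'E'
from h import *
plan([493.5,-312,25],-5.7,20)
E
```

```text
t 7.3 tcp [ 495.5 -311.8   98.8] [-8.998e+01 -7.000e-02 -5.560e+00] F [ 0.6  1.  -0.8] w 85.2 n 4
[-0.05, 1.85, -0.01, -0.0, 0.03, 0.02],
[-0.05, 1.85, -0.01, -0.0, 0.03, 0.02],
[-0.05, 1.85, -0.01, -0.0, 0.03, 0.02],
[-0.05, 1.85, -0.01, -0.0, 0.03, 0.02],
```

Call:
apply_moves(targets=[[-0.2, 1.5, 0, 0, 0, 0], [0, 1.5, 0, 0, 0, 0], [0, 1.5, 0, 0, 0, 0], [0, 1.5, 0, 0, 0, 0], [0, 0.8, 0, 0, 0, 0], [0, 0, 0, 0, 0, 0]])

```text
time_s: 7.9
tcp_pos: [493.0, -311.4, 24.3]
ee_rot: [-90.0, -0.0, -5.6]
ft_force: [-0.3, 0.4, -0.3]
grip_width: 85.5
```

```bash
python3 - <<'E'
from h import *
plan([493.5,-312,25],-5.7,20)
E
```

```text
t 7.9 tcp [ 493.  -311.4   24.3] [-8.996e+01 -4.000e-02 -5.590e+00] F [-0.3  0.4 -0.3] w 85.5 n 1
[0.05, -0.07, -0.05, -0.04, 0.11, 0.04],
```

Call:
apply_moves(targets=[[0, 0, 0, 0, 0, 0], [0, 0, 0, 0, 0, 0], [0, 0, 0, 0, 0, 0], [0, 0, 0, 0, 0, 0], [0, 0, 0, 0, 0, 0], [0, 0, 0, 0, 0, 0]], claw=1, force=30)

```text
time_s: 8.5
tcp_pos: [493.6, -311.8, 25.2]
ee_rot: [-90.0, -0.1, -5.6]
ft_force: [1.2, -0.5, -2.1]
grip_width: 64.6
```

Call:
apply_moves(targets=[[0, -0.5, 0, 0, 0, 0], [0, -0.7, 0, 0, 0, 0]])

```text
time_s: 8.7
tcp_pos: [492.6, -311.2, 36.8]
ee_rot: [-89.9, 0.0, -5.6]
ft_force: [-0.5, 0.6, -1.7]
grip_width: 65.0
```

Grip is 65 mm wide and the side forces are small. The force reads -1.7 N, which is the roll's weight. Continuing straight up.

Call:
apply_moves(targets=[[0, -1, 0, 0, 0, 0], [0, -1, 0, 0, 0, 0], [0, -1, 0, 0, 0, 0]])

```text
time_s: 9.0
tcp_pos: [492.5, -311.2, 69.5]
ee_rot: [-89.9, 0.0, -5.6]
ft_force: [0.5, -0.3, -1.3]
grip_width: 64.9
```

Call:
apply_moves(targets=[[0, -1.2, 0, 0, 0, 0], [0, -1.2, 0, 0, 0, 0], [0, -1.2, 0, 0, 0, 0], [0, -1.0, 0, 0, 0, 0], [0, -0.5, 0, 0, 0, 0]])

```text
time_s: 9.5
tcp_pos: [493.9, -312.2, 128.2]
ee_rot: [-90.1, -0.2, -5.6]
ft_force: [0.0, -0.4, -1.8]
grip_width: 65.0
```

```bash
python3 - <<'E'
from h import *
plan([510,-12,100],-11.6,35)
E
```

```text
t 9.5 tcp [ 493.9 -312.2  128.2] [-90.07  -0.24  -5.59] F [ 0.  -0.4 -1.8] w 65.0 n 9
[-0.15, 0.31, 3.34, 0.01, 0.67, 0.03],
[-0.19, 0.31, 3.34, 0.01, 0.67, 0.03],
[-0.23, 0.31, 3.33, 0.01, 0.67, 0.03],
[-0.26, 0.31, 3.33, 0.01, 0.67, 0.03],
[-0.3, 0.31, 3.33, 0.01, 0.67, 0.03],
[-0.34, 0.31, 3.32, 0.01, 0.67, 0.03],
[-0.38, 0.31, 3.32, 0.01, 0.67, 0.03],
[-0.42, 0.31, 3.31, 0.01, 0.67, 0.03],
[-0.46, 0.31, 3.31, 0.01, 0.67, 0.03],
```

Call:
apply_moves(targets=[[-0.1, 0, 2, 0, 0.7, 0], [-0.2, 0, 3.3, 0, 0.7, 0], [-0.2, 0, 3.3, 0, 0.7, 0], [-0.3, 0, 3.3, 0, 0.7, 0], [-0.3, 0, 3.3, 0, 0.7, 0], [-0.3, 0.4, 3.3, 0, 0.7, 0], [-0.4, 0.6, 3.3, 0, 0.7, 0], [-0.4, 0.6, 2.5, 0, 0.7, 0], [-0.4, 0.6, 1.5, 0, 0.4, 0], [0, 0, 0, 0, 0, 0], [0, 0, 0, 0, 0, 0]])

```text
time_s: 10.6
tcp_pos: [507.2, -45.5, 108.2]
ee_rot: [-90.2, -0.5, -12.0]
ft_force: [0.3, 0.0, -2.4]
grip_width: 65.1
```

```bash
python3 - <<'E'
from h import *
plan([510,-12,14],-11.6,20)
E
```

```text
t 10.6 tcp [507.2 -45.5 108.2] [-90.17  -0.49 -11.96] F [ 0.3  0.  -2.4] w 65.1 n 6
[-0.08, 1.57, 0.56, 0.03, -0.06, 0.08],
[-0.08, 1.57, 0.56, 0.03, -0.06, 0.08],
[-0.08, 1.57, 0.56, 0.03, -0.06, 0.08],
[-0.08, 1.57, 0.56, 0.03, -0.06, 0.08],
[-0.07, 1.57, 0.56, 0.03, -0.06, 0.08],
[-0.07, 1.57, 0.56, 0.03, -0.06, 0.08],
```

Call:
apply_moves(targets=[[-0.1, 1.5, 0.8, 0.1, 0, 0.2], [-0.1, 1.8, 0.8, 0.1, 0, 0.2], [-0.1, 1.8, 0.8, 0, 0, 0.1], [-0.1, 1.8, 0.6, 0, 0, 0], [0, 1.2, 0.2, 0, 0, 0], [0, 0.6, 0, 0, 0, 0], [0, 0, 0, 0, 0, 0]])

```text
time_s: 11.3
tcp_pos: [512.2, -16.3, 16.1]
ee_rot: [-90.0, -0.1, -12.4]
ft_force: [0.1, -0.2, -2.0]
grip_width: 64.7
```

```bash
python3 - <<'E'
from h import *
plan([510,-12,10],-11.6,20)
E
```

```text
t 11.3 tcp [512.2 -16.3  16.1] [-89.99  -0.11 -12.35] F [ 0.1 -0.2 -2. ] w 64.7 n 1
[-0.31, 0.61, 0.37, -0.01, -0.75, 0.11],
```

Call:
apply_moves(targets=[[0, 0.3, 0, 0, 0, 0], [0, 0.1, 0, 0, 0, 0], [0, 0.1, 0, 0, 0, 0]])

```text
time_s: 11.6
tcp_pos: [513.9, -17.3, 12.2]
ee_rot: [-90.0, -0.3, -12.4]
ft_force: [-0.1, -0.3, -2.1]
grip_width: 64.9
```

Call:
apply_moves(targets=[[0, 0.1, 0, 0, 0, 0], [0, 0, 0, 0, 0, 0]])

```text
time_s: 11.8
tcp_pos: [514.8, -17.6, 12.1]
ee_rot: [-90.0, -0.4, -12.4]
ft_force: [0.1, 0.8, -1.9]
grip_width: 65.2
```

Call:
apply_moves(targets=[[-0.1, 0.2, 0, 0, 0, 0.2], [0, 0.1, 0, 0, 0, 0]])

```text
time_s: 12.0
tcp_pos: [514.4, -17.4, 9.7]
ee_rot: [-89.9, -0.3, -12.4]
ft_force: [-0.1, -0.6, -1.7]
grip_width: 64.6
```

Call:
apply_moves(targets=[[0, 0.1, 0, 0, 0, 0.2], [0, 0, 0, 0, 0, 0]])

```text
time_s: 12.2
tcp_pos: [514.6, -17.4, 9.1]
ee_rot: [-89.9, -0.1, -12.4]
ft_force: [0.1, -0.0, -2.5]
grip_width: 65.0
```

Call:
apply_moves(targets=[[0, 0.2, 0, 0, 0, 0], [0, 0, 0, 0, 0, 0]])

```text
time_s: 12.4
tcp_pos: [515.2, -17.4, 9.6]
ee_rot: [-90.0, -0.0, -12.4]
ft_force: [-0.2, -0.5, -2.8]
grip_width: 65.0
```

Call:
apply_moves(targets=[[0, 0.2, 0, 0, 0, 0], [0, 0, 0, 0, 0, 0]])

```text
time_s: 12.6
tcp_pos: [516.1, -17.5, 9.3]
ee_rot: [-89.9, -0.1, -12.4]
ft_force: [-0.3, -1.2, -1.9]
grip_width: 64.9
```

Call:
apply_moves(targets=[[-0.2, 0.3, 0, 0, 0, 0], [0, 0.2, 0, 0, 0, 0]])

```text
time_s: 12.8
tcp_pos: [516.5, -17.4, 8.9]
ee_rot: [-90.0, -0.2, -12.4]
ft_force: [-9.9, 1.6, 19.7]
grip_width: 64.7
```

```bash
python3 - <<'E'
from h import *
S=manip.snapshot("scene");print(manip.sense()["ft_force"],manip.sense()["tcp_pos"])
c=proj(S,[[513,-17,28]])[0].astype(int);print(c)
for z in(3,53): print(z,proj(S,[[513,-17,z]]).round(1))
i=S["image"][c[1]-40:c[1]+30,c[0]-40:c[0]+40]
cv2.imwrite("pics/e1.png",cv2.resize(i,None,fx=7,fy=7,interpolation=cv2.INTER_CUBIC))
E
```

```text
[-8.13213104  0.6156705  19.13135604] [516.52206639 -17.4503942    8.85288566]
[311 268]
3 [[311.1 276.4]]
53 [[311.  260.7]]
```

View pics/e1.png

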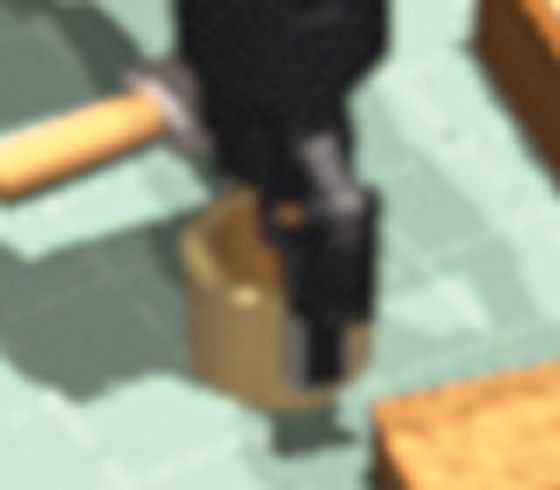

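The roll is on the mat: contact reads 20 N up, and in the crop its foot at (285,405) meets the mat. Relieve slightly, then let go.

Call:
apply_moves(targets=[[0, -0.1, 0, 0, 0, 0], [0, 0, 0, 0, 0, 0]])

```text
time_s: 13.05
tcp_pos: [516.9, -17.4, 10.1]
ee_rot: [-89.9, -0.3, -12.4]
ft_force: [0.1, -0.4, -2.0]
grip_width: 64.5
```

Call:
apply_moves(targets=[[0, 0, 0, 0, 0, 0], [0, 0, 0, 0, 0, 0], [0, 0, 0, 0, 0, 0], [0, 0, 0, 0, 0, 0], [0, 0, 0, 0, 0, 0]], claw=0)

```text
time_s: 13.55
tcp_pos: [516.6, -17.4, 8.8]
ee_rot: [-89.9, -0.3, -12.4]
ft_force: [-0.1, -0.2, 0.0]
grip_width: 85.7
```

Call:
apply_moves(targets=[[0, -1, 0, 0, 0, 0], [0, -2, 0, 0, 0, 0], [0, -3, 0, 0, 0, 0], [0, -3, 0, 0, 0, 0], [0, -2, 0, 0, 0, 0], [-4, 0, 0, 0, 0, 0], [-4, 0, 0, 0, 0, 0], [0, 0, 0, 0, 0, 0], [0, 0, 0, 0, 0, 0]])

```text
time_s: 14.45
tcp_pos: [438.0, 0.0, 129.1]
ee_rot: [-89.9, -0.6, -12.4]
ft_force: [0.6, -0.2, 1.2]
grip_width: 85.9
```

```bash
python3 - <<'E'
from h import *
S=manip.snapshot("scene");T=manip.snapshot("top");s=manip.sense();print(s["time_s"],s["tcp_pos"],s["ee_rot"])
for n,q in(("scene",S),("top",T)):
    print(n,manip.look_for(n,"roll")[:3],proj(q,[[515,-17.5,28]]))
f=lambda s,im:cv2.resize(im,None,fx=5,fy=5,interpolation=cv2.INTER_CUBIC)
def crop(s):
    c=proj(s,[[515,-17,28]])[0].astype(int);print(c-[35,30]);return f(s,s["image"][c[1]-30:c[1]+30,c[0]-35:c[0]+35])
cv2.imwrite("pics/e2.png",np.hstack([crop(S),crop(T)]))
E
```

```text
14.55 [ 4.38221854e+02 -7.12410514e-02  1.28573774e+02] [-89.89366488  -0.53597062 -12.45648844]
scene [{'extent': [297.1, 255.4, 322.9, 285.7], 'confidence': 0.91}, {'extent': [131.0, 218.9, 161.8, 246.7], 'confidence': 0.61}] [[311.2763905  269.15678912]]
top [{'extent': [451.3, 364.8, 486.8, 398.6], 'confidence': 0.71}] [[345.99245152 234.36316102]]
[276 239]
[310 204]
```

View pics/e2.png

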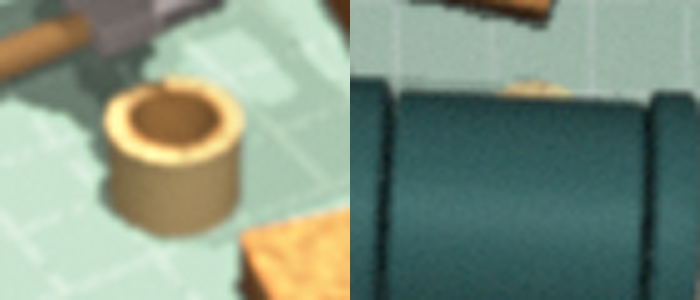

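```bash
python3 - <<'E'
from h import *
S=manip.snapshot("scene")
a=ray(S,un([174,121],[276,239],5),53)
# stand reference in scene view: spindle tip
b=ray(S,un([192,110],[160,275],6),77)
print(a.round(1),b.round(1))
# ellipse fit of the rim outer edge: brightness
c=np.array([512,-15]);u=np.array([np.cos(np.radians(-12)),np.sin(np.radians(-12))])
for r in ((515,-17.5),(512,-15),tuple(a)): 
    th=np.linspace(0,6.28,9)[:-1]
    P=np.c_[r[0]+33*np.cos(th),r[1]+33*np.sin(th),53+0*th];q=(proj(S,P)-[276,239]+.5)*5
    print(r,q[:,0].min().round(),q[:,0].max().round(),q[:,1].min().round(),q[:,1].max().round())
E
```

```text
[519.2 -22.3] [ 499.1 -315. ]
(515, -17.5) 113.0 245.0 73.0 156.0
(512, -15) 114.0 246.0 68.0 151.0
(np.float64(519.1708102616399), np.float64(-22.27113224572446)) 109.0 241.0 80.0 164.0
```

Call:
apply_moves(targets=[[2.5, 0, -0.2, 0, 0.4, 0.5], [2.2, 1, -0.1, 0, -0.9, 0], [0, 0.5, 0, 0, -0.5, 0], [0, 0, 0, 0, 0, 0], [0, 0, 0, 0, 0, 0]], claw=0.53)

```text
time_s: 15.2
tcp_pos: [486.1, -14.2, 111.2]
ee_rot: [-89.9, 0.3, -11.5]
ft_force: [-0.8, -0.4, -0.6]
grip_width: 40.2
```

```bash
python3 - <<'E'
from h import *
plan([487.9,-12.8,21],-11.6,20)
E
```

```text
t 15.2 tcp [486.1 -14.2 111.2] [-89.92   0.25 -11.49] F [-0.8 -0.4 -0.6] w 40.2 n 5
[0.04, 1.8, 0.03, -0.02, 0.02, -0.05],
[0.04, 1.8, 0.03, -0.02, 0.02, -0.05],
[0.04, 1.8, 0.03, -0.02, 0.02, -0.05],
[0.03, 1.8, 0.03, -0.02, 0.02, -0.05],
[0.03, 1.8, 0.03, -0.02, 0.02, -0.05],
```

Call:
apply_moves(targets=[[0.1, 1.5, 0.1, 0, 0, -0.2], [0.1, 1.5, 0, 0, 0, 0], [0, 1.2, 0, 0, 0, 0], [0, 0, 0, 0, 0, 0]])

```text
time_s: 15.6
tcp_pos: [486.6, -12.9, 69.0]
ee_rot: [-89.9, 0.0, -11.5]
ft_force: [-0.5, 0.2, 0.1]
grip_width: 40.4
```

```bash
python3 - <<'E'
from h import *
plan([487.9,-12.8,21],-11.6,20)
S=manip.snapshot("scene");i=S["image"][225:295,275:355]
cv2.imwrite("pics/e3.png",cv2.resize(i,None,fx=7,fy=7,interpolation=cv2.INTER_CUBIC))
E
```

```text
t 15.6 tcp [486.6 -12.9  69. ] [-8.991e+01  3.000e-02 -1.150e+01] F [-0.5  0.2  0.1] w 40.4 n 3
[0.04, 1.6, 0.01, -0.03, 0.03, -0.01],
[0.04, 1.6, 0.01, -0.03, 0.03, -0.01],
[0.04, 1.6, 0.01, -0.03, 0.03, -0.01],
```

View pics/e3.png

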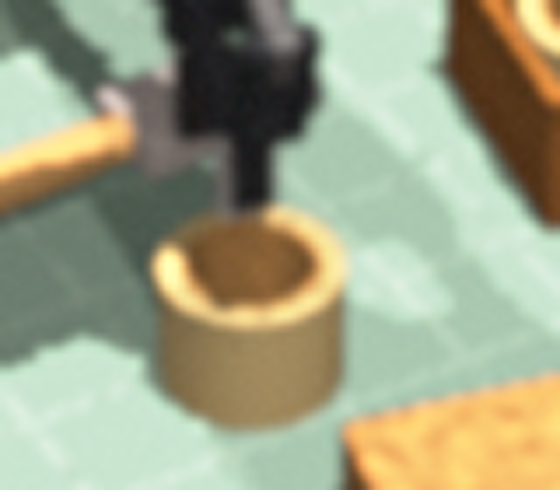

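The visible inner fingertip is at (248,210), about 23 mm above the rim. That projects down to about (248,260), close to the middle of the core at (250,265), so I descend.

Call:
apply_moves(targets=[[0.1, 1.0, 0, 0, 0, 0], [0, 1.0, 0, 0, 0, 0], [0, 1.0, 0, 0, 0, 0]])

```text
time_s: 15.95
tcp_pos: [491.0, -13.2, 41.0]
ee_rot: [-89.9, -0.4, -11.5]
ft_force: [0.7, -0.9, -0.4]
grip_width: 40.1
```

Call:
apply_moves(targets=[[0, 1.0, 0, 0, 0, 0], [0, 0.6, 0, 0, 0, 0], [0, 0, 0, 0, 0, 0]])

```text
time_s: 16.25
tcp_pos: [489.4, -13.0, 21.4]
ee_rot: [-89.9, -0.2, -11.5]
ft_force: [-0.3, -0.1, 0.2]
grip_width: 39.8
```

```bash
python3 - <<'E'
from h import *
plan([487.9,-12.8,21],-11.6,20)
E
```

```text
t 16.25 tcp [489.4 -13.   21.4] [-89.88  -0.18 -11.5 ] F [-0.3 -0.1  0.2] w 39.8 n 1
[-0.15, 0.04, -0.01, -0.12, 0.1, 0.18],
```

Call:
apply_moves(targets=[[0, 0, 0, 0, 0, 0.2], [0, 0, 0, 0, 0, 0], [0, 0, 0, 0, 0, 0], [0, 0, 0, 0, 0, 0], [0, 0, 0, 0, 0, 0], [0, 0, 0, 0, 0, 0]], claw=1, force=40)

```text
time_s: 16.85
tcp_pos: [489.3, -13.1, 21.5]
ee_rot: [-89.9, 0.1, -11.5]
ft_force: [0.2, -0.2, -3.2]
grip_width: 11.0
```

Call:
apply_moves(targets=[[0, -0.5, 0, 0, 0, 0], [0, -1, 0, 0, 0, 0], [0, -1, 0, 0, 0, 0]])

```text
time_s: 17.15
tcp_pos: [487.5, -12.9, 46.5]
ee_rot: [-89.9, 0.3, -11.5]
ft_force: [0.1, 0.2, -2.5]
grip_width: 10.7
```

```bash
python3 - <<'E'
from h import *
w=W(RK,[-18,0,0])[0];print(w)
plan([w[0],w[1],110],-11.6,35)
E
```

```text
[458.66764551 251.11940258   3.        ]
t 17.15 tcp [487.5 -12.9  46.5] [-89.91   0.29 -11.51] F [ 0.1  0.2 -2.5] w 10.7 n 8
[-1.02, -0.78, 3.16, -0.01, 0.01, -0.04],
[-1.02, -0.78, 3.16, -0.01, 0.01, -0.04],
[-1.02, -0.79, 3.16, -0.01, 0.01, -0.04],
[-1.02, -0.79, 3.16, -0.01, 0.01, -0.04],
[-1.02, -0.79, 3.16, -0.01, 0.01, -0.04],
[-1.02, -0.79, 3.16, -0.01, 0.01, -0.04],
[-1.02, -0.79, 3.16, -0.01, 0.01, -0.04],
[-1.02, -0.79, 3.16, -0.01, 0.01, -0.04],
```

Call:
apply_moves(targets=[[0, -2.5, 0, 0, 0, 0], [-0.3, -2.5, 1, 0, 0, 0], [-0.6, -1.5, 2.5, 0, 0, 0], [-1.1, -0.5, 3.4, 0, 0, 0], [-1.1, 0, 3.4, 0, 0, 0], [-1.1, 0, 3.4, 0, 0, 0], [-1.1, 0, 3.4, 0, 0, 0], [-1.1, 0, 3.0, 0, 0, 0], [-0.6, 0, 1.5, 0, 0, 0], [0, 0, 0, 0, 0, 0], [0, 0, 0, 0, 0, 0]])

```text
time_s: 18.25
tcp_pos: [467.8, 221.8, 136.3]
ee_rot: [-89.4, -0.9, -11.6]
ft_force: [-0.2, -0.3, -2.1]
grip_width: 10.5
```

```bash
python3 - <<'E'
from h import *
w=W(RK,[-18,0,0])[0];print(w)
plan([w[0],w[1],100],-11.6,35)
E
```

```text
[458.66764551 251.11940258   3.        ]
t 18.25 tcp [467.8 221.8 136.3] [-89.38  -0.85 -11.65] F [-0.2 -0.3 -2.1] w 10.5 n 2
[-0.77, 1.82, 1.32, -0.31, -0.02, 0.43],
[-0.75, 1.82, 1.33, -0.31, -0.02, 0.43],
```

Call:
apply_moves(targets=[[-0.7, 1.0, 1.2, -0.3, 0, 0.4], [-0.7, 1.0, 1.2, -0.3, 0, 0.4], [0, 0.8, 0.1, 0, 0, 0], [0, 0, 0, 0, 0, 0], [0, 0, 0, 0, 0, 0]])

```text
time_s: 18.75
tcp_pos: [458.8, 248.7, 105.7]
ee_rot: [-90.1, 0.0, -11.8]
ft_force: [0.1, -0.1, -1.6]
grip_width: 10.7
```

```bash
python3 - <<'E'
from h import *
w=W(RK,[-18,0,0])[0];print(w)
plan([w[0],w[1],100],-11.6,35)
S=manip.snapshot("scene");T=manip.snapshot("top")
f=lambda i:cv2.resize(i,None,fx=6,fy=6,interpolation=cv2.INTER_CUBIC)
cv2.imwrite("pics/f1.png",np.vstack([f(S["image"][180:262,330:450]),]))
cv2.imwrite("pics/f1b.png",np.vstack([f(S["image"][185:265,335:450])[:,:690],f(T["image"][212:232,180:295]) ]))
E
```

```text
[458.66764551 251.11940258   3.        ]
t 18.75 tcp [458.8 248.7 105.7] [-9.012e+01  5.000e-02 -1.183e+01] F [ 0.1 -0.1 -1.6] w 10.7 n 1
[-0.06, 0.57, 0.24, 0.12, -0.23, -0.05],
```

View pics/f1.png

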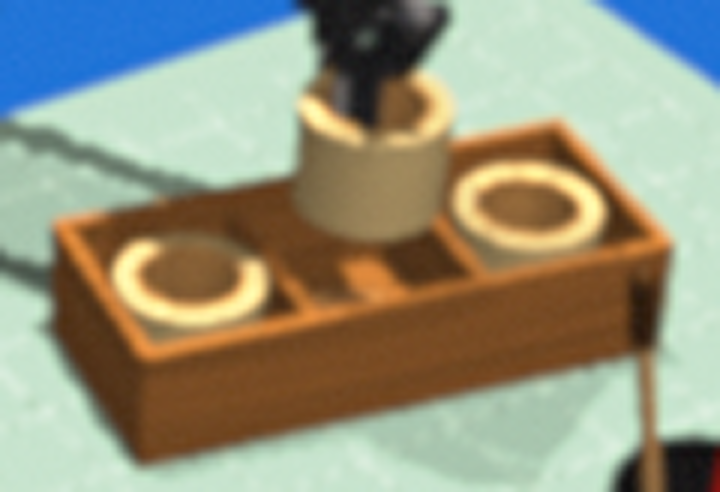

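```bash
python3 - <<'E'
from h import *
S=manip.snapshot("scene");o=[330,180]
Lr=[[54,-126,60],[54,126,60],[-54,-126,60],[-54,126,60]];pr=un([[145,360],[672,245],[58,222],[560,125]],o,6)
fr=lambda v:(proj(S,W(v,Lr))-pr).ravel();rk=least_squares(fr,RK).x;print("rack scene",rk.round(1),fr(rk).round(1))
th=np.linspace(0,2*np.pi,181)
def ex(c,z):
    P=np.c_[c[0]+33*np.cos(th),c[1]+33*np.sin(th),z+0*th];return (proj(S,P)-o+.5)*6-.5
def f(c):
    t=ex(c,137.3);b=ex(c,87.3)
    return [t[:,0].min()-297,t[:,0].max()-455,b[:,1].max()-240,t[:,1].max()-143]
r=least_squares(f,[486,243]);print("roll scene",r.x.round(1),np.round(f(r.x)))
d=r.x-rk[:2];a=np.radians(rk[2]);print("roll in rack",(d[0]*np.cos(a)+d[1]*np.sin(a)).round(1),(-d[0]*np.sin(a)+d[1]*np.cos(a)).round(1))
# spares for check
for n,q in(("L",[190,281]),("R",[530,207])):
    p=ray(S,un(q,o,6),61);d=p-rk[:2];print(n,p.round(1),(-d[0]*np.sin(a)+d[1]*np.cos(a)).round(1))
t=manip.sense();p=t["tcp_pos"];print(p,p[:2]+28*np.array([np.cos(a),np.sin(a)]))
E
```

```text
rack scene [480.  245.5 -11.7] [-0.2  0.2  0.9  0.2 -1.1  0.2  0.4 -1. ]
roll scene [485.1 241.9] [ 1. -1.  0. -0.]
roll in rack 5.7 -2.5
L [467.3 162.2] -84.1
R [499.1 324. ] 80.7
[459.14976214 248.66119082 106.40572179] [486.56505382 242.96893449]
```

Call:
apply_moves(targets=[[0, 0.6, 0.25, 0.1, -0.2, 0], [0, 0.8, 0, 0, 0, 0], [0, 0.5, 0, 0, 0, 0], [0, 0, 0, 0, 0, 0]])

```text
time_s: 19.3
tcp_pos: [460.6, 251.0, 86.6]
ee_rot: [-89.9, -0.1, -11.7]
ft_force: [-0.7, 0.5, -1.8]
grip_width: 11.3
```

```bash
python3 - <<'E'
from h import *
plan([459.3,251,31],-11.6,12)
E
```

```text
t 19.3 tcp [460.6 251.   86.6] [-89.91  -0.09 -11.69] F [-0.7  0.5 -1.8] w 11.3 n 5
[-0.03, 1.11, -0.01, -0.02, -0.02, 0.02],
[-0.03, 1.11, -0.01, -0.02, -0.02, 0.02],
[-0.03, 1.11, -0.01, -0.02, -0.02, 0.02],
[-0.03, 1.11, -0.01, -0.02, -0.02, 0.02],
[-0.03, 1.11, -0.01, -0.02, -0.02, 0.02],
```

Call:
apply_moves(targets=[[-0.1, 0.5, 0, 0, 0, 0], [0, 0.5, 0, 0, 0, 0], [0, 0.5, 0, 0, 0, 0]])

```text
time_s: 19.6
tcp_pos: [460.1, 251.4, 71.1]
ee_rot: [-89.9, -0.1, -11.7]
ft_force: [-0.6, 0.3, -1.3]
grip_width: 10.8
```

Call:
apply_moves(targets=[[0, 0.6, 0, 0, 0, 0], [0, 0.7, 0, 0, 0, 0], [0, 0.7, 0, 0, 0, 0]])

```text
time_s: 19.9
tcp_pos: [460.3, 251.5, 49.6]
ee_rot: [-89.8, -0.2, -11.7]
ft_force: [0.1, -0.4, -2.2]
grip_width: 10.7
```

No wall contact. Creeping down to the liner.

Call:
apply_moves(targets=[[0, 0.6, 0, 0, 0, 0], [0, 0.5, 0, 0, 0, 0], [0, 0.4, 0, 0, 0, 0]])

```text
time_s: 20.2
tcp_pos: [459.7, 251.3, 32.3]
ee_rot: [-89.9, -0.1, -11.7]
ft_force: [0.4, -0.1, -1.5]
grip_width: 10.5
```

Call:
apply_moves(targets=[[0, 0.3, 0, 0, 0, 0], [0, 0, 0, 0, 0, 0]])

```text
time_s: 20.4
tcp_pos: [459.9, 251.4, 29.3]
ee_rot: [-89.9, -0.1, -11.7]
ft_force: [-0.3, -0.3, 0.3]
grip_width: 10.7
```

Call:
apply_moves(targets=[[0, 0.2, 0, 0, 0, 0], [0, 0, 0, 0, 0, 0]])

```text
time_s: 20.6
tcp_pos: [460.4, 251.6, 29.9]
ee_rot: [-89.9, -0.1, -11.7]
ft_force: [0.4, -0.2, -2.5]
grip_width: 10.8
```

Call:
apply_moves(targets=[[0, 0.2, 0, 0, 0, 0], [0, 0.1, 0, 0, 0, 0]])

```text
time_s: 20.8
tcp_pos: [461.1, 251.9, 29.2]
ee_rot: [-89.9, -0.1, -11.7]
ft_force: [-5.9, -3.3, 9.7]
grip_width: 11.1
```

Call:
apply_moves(targets=[[0, 0.2, 0, 0, 0, 0]])

```text
time_s: 20.9
tcp_pos: [461.1, 251.9, 29.1]
ee_rot: [-89.9, -0.1, -11.7]
ft_force: [-9.6, -3.9, 23.2]
grip_width: 10.7
```

The roll is bearing on the liner: 23 N up, with TCP z at 29, as computed. I relieve, then open only partway so the outer finger stays off the rack wall.

Call:
apply_moves(targets=[[0, -0.1, 0, 0, 0, 0], [0, 0, 0, 0, 0, 0]])

```text
time_s: 21.1
tcp_pos: [461.6, 252.2, 30.8]
ee_rot: [-89.9, -0.2, -11.7]
ft_force: [0.3, -0.5, -2.7]
grip_width: 10.8
```

Call:
apply_moves(targets=[[0, 0, 0, 0, 0, 0], [0, 0, 0, 0, 0, 0], [0, 0, 0, 0, 0, 0], [0, 0, 0, 0, 0, 0]], claw=0.72)

```text
time_s: 21.5
tcp_pos: [462.2, 252.5, 30.3]
ee_rot: [-89.8, -0.2, -11.7]
ft_force: [0.5, 0.1, -0.8]
grip_width: 23.9
```

Call:
apply_moves(targets=[[0, -0.6, 0, 0, 0, 0], [0, -1, 0, 0, 0, 0], [0, -1.5, 0, 0, 0, 0], [0, -2, 0, 0, 0, 0], [0, -3, 0, 0, 0, 0], [0, -4, 0, 0, 0, 0], [0, -3, 0, 0, 0, 0], [-3, -1, -3, 0, 0, 0], [-2, 0, -4, 0, 0, 0], [0, 0, -4, 0, 0, 0], [0, 0, -3, 0, 0, 0], [0, 0, 0, 0, 0, 0]])

```text
time_s: 22.7
tcp_pos: [383.8, 123.3, 207.6]
ee_rot: [-89.5, -0.8, -11.5]
ft_force: [0.5, 0.8, 0.0]
grip_width: 23.8
```

```bash
python3 - <<'E'
from h import *
S=manip.snapshot("scene");T=manip.snapshot("top");s=manip.sense();print(s["time_s"],s["tcp_pos"],s["ft_force"])
f=lambda i,k:cv2.resize(i,None,fx=k,fy=k,interpolation=cv2.INTER_CUBIC)
A=f(S["image"][190:260,330:450],5);B=f(T["image"][60:350,130:560],600/430)
cv2.imwrite("pics/g1.png",np.vstack([np.hstack([A[:330]]),B[:270,:]]))if 0 else None
C=np.zeros((600,720,3),np.uint8);C[:300,:430*300//430+0]=0
t=f(T["image"][100:350,130:560],1.15)[:250];C[:250,:t.shape[1]]=t
C[250:600,:600]=A
cv2.imwrite("pics/g1.png",C)
E
```

```text
22.8 [384.99658116 125.37771371 207.77623574] [-1.08938863  0.4606014   1.11185732]
```

View pics/g1.png

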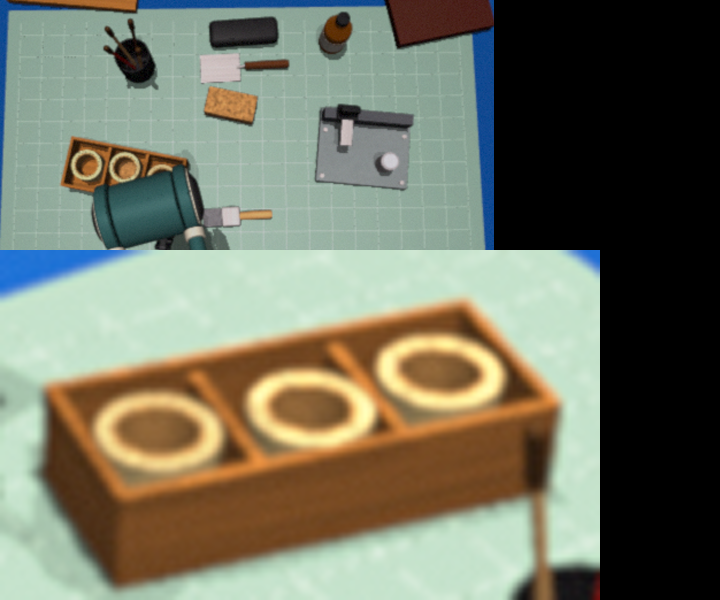

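The lower view shows the roll lying flat in the middle compartment at (311,410), at the same height as the spares at (158,430) and (440,373). The top view shows the keeper open at (345,125), the spindle bare at (388,160), and everything else in place. Handing in.

```bash
python3 -c "
from rig import manip
print(manip.finish_job())"
```

```text
the job is handed in; nothing more can be done
None
```

The roll is lying flat on the liner in the rack's middle compartment, and the job was handed in at about 23 s of the 72 s allowed.

- **Keeper:** I pushed it with closed fingers until the end stop, where the force rose to 22 N and the tool stalled. It was still open in the last picture, about 90 mm from where it started.
- **Spindle:** I gripped the roll across its outside and lifted it straight up. Side forces stayed around 1 N.
- **Mat:** I set the roll down at about (516, -18) mm and let go. I chose that spot as the most open ground between stand, rack, block and brush. It is about 25 mm nearer the robot than the mat's geometric centre.
- **Rack:** I took it afresh by its wall, with one finger in the core, and lowered it without touching the walls. Contact on the liner came at the height I had worked out.

**Last checks:** in the final picture the roll was level with the two spares. The gripper had let go and touched nothing, and nothing else appeared to have moved. The arm hid part of the rack and the brush from the top camera, but the scene camera showed the whole rack.

**Disagreements:** the two cameras disagreed by about 5 mm on positions; I relied on the top camera and the arm's own readings. Both times I set the roll down, I pressed it on with about 20 N before easing off. At the final release it may have settled by about 1 mm.

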